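Start the patch press with its two-key console

TASK

Get the patch press going: with the fingertips, push the loaded sled all the way in until it stops against its end stop, without lifting it. Only then press the two round start keys on the console fully down together with both fingertips, keep them both down for at least three seconds, and let go so both come back up. Do not press the oblong stop key, and leave everything else on the table where it stands.

Things in the scene. Friction and masses are not known exactly. Their poses are not given: they have to be found in the camera images.
- press: The patch press, fixed, left or right of centre, yaw up to 0.25 rad. Bed 340 (x) by 200 (y) by 30 mm high; origin at the centre of its underside, x along the bed away from the robot, z up. A white head covers x = 40 to 170 mm (top 120 mm above the table); the robot's side is open. Two guide strips along x, tops 42 mm above the table, hold the sled with 3 mm play each side.
- press_stop (a point): Foot of the end stop's face under the press head, on the bed's centre line, 150 mm ahead (+x) of the press origin and 30 mm above the table; axes as the press.
- sled: Loose aluminium sled lying on the bed between the guides: plate 200 mm (x) by 110 (y) by 12 mm, about 0.45 kg, a round patch on it. Origin at the centre of its underside, 30 mm above the table. Slides along the press's x axis, starts 60 to 90 mm short of the stop; fully home, its origin is 50 mm ahead of the press origin. Sliding takes up to about 8 N.
- sled_nose (a point): Middle of the lower front (+x) edge of the sled, 100 mm ahead of its origin; meets press_stop when the sled is home.
- sled_handle (a point): Centre of the black upright block at the sled's near end, 90 mm behind (-x) the sled origin. Block 20 mm (x) by 50 (y) by 30 tall; near face 10 mm behind this point, flush with the sled's rear edge. Heights above the table: block top 72 mm, sled plate 42, bed behind it 30. With the sled home this point is 80 mm short of the head's front.
- console: The start console, fixed: white box 130 mm (x) by 160 (y), top 50 mm above the table, on a dark foot plate 150 by 260 by 8 mm. Stands on the other side from the press, turned up to 0.45 rad. Origin at the centre of its underside; y axis along the line of the two keys, z up.
- keys_mid (a point): Point halfway between the two round start keys, level with their tops when up (73 mm above the table); key centres lie 30 mm either side of it along the console's y axis.
- key_left_top (a point): Centre of the top of the round start key on the console's +y side: black, 26 mm across, in a grey collar 42 mm across whose top is 62 mm above the table. Moves with the key.
- key_right_top (a point): The same for the start key on the console's -y side; the two centres are 60 mm apart.
- key_left (a joint): Travel of that key in m: 0 up, 0.007 fully down (springs back). Takes about 5 N to bottom, so both together about 10 N.
- key_right (a joint): The same for the right key.
- stop_key (a joint): Travel in m of the oblong stop key (36 mm along y by 14 mm along x, top 62 mm above the table), between the start keys but 63 mm nearer the robot (console x = -43 mm, start keys at x = +20 mm). 0 up, 0.004 down. Not to be pressed.
- tape: roll of paper tape, 84 mm across, 24 mm tall, lying flat on top of the press head. Origin at the centre of its underside; leave it alone.
- glue: small capped pot, 24 mm across, 70 mm tall, standing on the console's foot plate beside the console box. Origin at the centre of its underside; leave it alone.
- scraper: spatula with handle, 200 mm long, lying on the table at the right. Origin at the centre of its underside; leave it alone.
- spool: flat black filament spool, 120 mm across, 54 mm tall, lying on the table at the left. Origin at the centre of its underside; leave it alone.
- plant: potted plant in a blue pot, pot 96 mm across, 80 mm tall, leaves to about 130 mm, at the left. Origin at the centre of its underside; leave it alone.
- mug: white mug, 76 mm across, 90 mm tall, at the right. Origin at the centre of its underside; leave it alone.
- jar: glass jar with steel cap, 56 mm across, 75 mm tall, in the middle near the robot. Origin at the centre of its underside; leave it alone.
Not all that is in view belongs to the job. Of the things shaped like the sled, the aluminium one is meant.

How it is judged:
By the outcome, as a careful person would: the job done as asked, in the order asked, and still so for the second after the job is handed in, with the robot touching nothing.
It also fails if it takes over 61 s, if anything falls off the work surface, if the arm or the gripper's body presses on something with over 40 N, if the wrist force passes 120 N, or if a joint passes its speed limit or range.

ROBOT

A 6-joint arm with a two-finger parallel gripper is mounted at the origin on the work surface. World frame = base frame: x ahead of the robot, y to its left, z up, the work surface at z = 0. Lengths are in mm, angles in rad, forces in N, time in s.
With the tool pointing down it reaches from about 350 to 925 mm from the base axis. Payload 6.4 kg.
Tool frame: the origin (TCP) lies at the very end of the fingers, on their centre line; the grasp point (between the pads) lies 19 mm behind it (hold_point_z is the distance from the TCP to the grasp point, in mm); z points along the fingers, y is the line along which they close (so a half turn about z gives the same grasp; the last joint's range is limited). The gripper opens to 85 mm and grips with 20 to 120 N. Pads are 22 mm wide; open, the fingers measure 114 mm over their backs; the gripper's body (76 mm by 85 mm) begins 54 mm behind the grasp point. The pads swing forward as they close: fully open they stand 13 mm farther back than shut.
Start: joints at [-1.367, 0.245, 1.558, -0, 1.339, -0.174], TCP at [239.775, -604.17, 231.29] pointing down, gripper open.
Joint ranges: [-3.13, 3.13], [-1.02, 2.26], [0.13, 2.54], [-0.95, 4.09], [0.21, 2.88], [-2.74, 2.74]. Speed limits (rad/s): [2.57, 2.57, 3.14, 3.14, 3.14, 3.14].

INTERFACE

Orientations are given as a unit quaternion [w, x, y, z].
In Python, from station import * gives the robot as it stands.
- The arm moves only by the tool apply_moves, never from a script. Its argument "steps" is a list of rows, each an object of numbers: "claw": the opening, from 0 (shut) to 1 (fully open); "x", "y", "z": the shift along the tool's x, y, z in units of 250 mm (1.0 is 250 mm); "rx", "ry", "rz": the turn, a rotation vector about the tool's x, y, z in units of 6 degrees (1.0 is 6 degrees). A call has 1 to 5 rows; each row shifts and turns the commanded pose from where the row before left it, along the tool's axes as they then stand; what a row does not reach is not made up. A row lasts 1/8 s, in which the tool goes at most 62.5 mm and 10.7 degrees, less where a joint would pass 70% of its speed; a pose out of reach is approached as far as the arm can. A call with a number of a shift or a turn outside -1 to 1 is refused whole. A call with a gripper value outside its range is refused whole. The fingers move at their own pace and stop on an object; "newtons" is the grip in N (left out, the last holds). Time passes only in rows, so rows that do not move let the fingers close. It gives the time, the measured TCP pose, the force, the opening and the grip force at its end, in the units of the state.
- state(): the state, without advancing time (a new reading comes with each control period).
- camera(name): name is "scene" or "top" or "wrist"; returns the picture (400x640x3 uint8, red, green, blue); there is no depth.
- get_calibration(name): a dict with "intrinsics" (3x3 intrinsics, pixels), "extrinsics" (4x4, takes a point from camera to world coordinates). Camera axes: x right, y down, z forward; pixel columns grow to the right and rows downward; lengths in mm; the calibration is good to about 2 mm. A picture is of the moment at which its call begins: read the wrist's pose just before it. get_calibration takes no time and is no camera call; for the wrist camera it gives the pose at the moment of the call.
- finish_job(): hands the job in; it is judged then, once.
The state is a dict: "time_s": time; "joint_pos": joint angles; "joint_velocities": joint speeds; "effort": joint torques, N m; "tool_pos": TCP position; "tcp_rot": TCP orientation; "wrist_force": force on the tool from outside, world axes, zero at the start; "torque": the same for the moment, N m; "finger_gap": finger opening in mm; "grasp_force": force on a finger pad.
Only numpy, scipy, OpenCV 4.12 (cv2) and the standard library are available. Lean on these libraries where they do the work, as an engineer would, in place of code of your own. Each camera call takes 0.05 s, during which the arm holds its last target. There are 200 camera calls.

## Working session

There is one attempt and no reset: what is moved stays moved. The work goes in short steps, Python scripts to look and compute and a tool call to move; the robot and the scene stay as the last step left them, time stands still between calls to the robot, and variables do not carry over. Pictures are saved under pics/ and viewed, at most 10 in all, crops included, and the job is handed in when it is done.

Besides the shell and the picture viewer there is one more tool, called after "Request:" by a JSON object that holds its "name" and its "arguments". apply_moves: Moves the arm, as the interface text tells. Shifts and turns lie within -1 to 1; 1 stands for 250 mm of shift or 6 degrees of turn. Its arguments: {"type":"object","properties":{"steps":{"type":"array","items":{"type":"object","properties":{"claw":{"type":"number"},"x":{"type":"number"},"y":{"type":"number"},"z":{"type":"number"},"rx":{"type":"number"},"ry":{"type":"number"},"rz":{"type":"number"}}}},"newtons":{"type":"number"}},"required":["steps"]}

```bash
ls; mkdir -p pics; python3 - <<'E'
from station import *
import cv2,json
print(state())
for n in("top","scene"):
    im=camera(n); cv2.imwrite(f"pics/{n}0.png",im[:,:,::-1]); c=get_calibration(n); print(n,c)
E
```

```text
pics
{'time_s': 0.0, 'joint_pos': array([-1.36712226e+00,  2.45817374e-01,  1.55903181e+00,  1.66671141e-05,
        1.33867399e+00, -1.74073928e-01]), 'joint_velocities': array([-8.90284911e-05, -1.10008563e-04, -1.36686535e-03,  1.26291140e-03,
       -1.69849924e-03,  7.93643124e-04]), 'effort': array([-4.88637534e-05, -4.29511392e+01, -3.26128650e+01, -1.44772453e-04,
        5.34785417e-03,  6.08332329e-06]), 'tool_pos': array([ 239.64882468, -603.60846811,  230.16863381]), 'tcp_rot': array([-9.65273287e-04,  9.82216172e-01,  1.87751060e-01, -6.17806876e-06]), 'wrist_force': array([-0.0085076 ,  0.5808911 ,  0.32764275]), 'torque': array([-0.01039187, -0.0523725 ,  0.05806369]), 'grasp_force': 0.0, 'finger_gap': 85.50498316465463}
top {'intrinsics': array([[446.27823644,   0.        , 324.62168978],
       [  0.        , 446.27823644, 194.64442503],
       [  0.        ,   0.        ,   1.        ]]), 'extrinsics': array([[ 2.77646129e-02, -9.95589562e-01,  8.96133378e-02,
         3.82349000e+02],
       [-9.99459247e-01, -2.92284128e-02, -1.50636451e-02,
         1.08816607e+02],
       [ 1.76164635e-02, -8.91466428e-02, -9.95862710e-01,
         1.72210351e+03],
       [ 0.00000000e+00,  0.00000000e+00,  0.00000000e+00,
         1.00000000e+00]])}
scene {'intrinsics': array([[381.39026257,   0.        , 324.87639095],
       [  0.        , 381.39026257, 200.45501226],
       [  0.        ,   0.        ,   1.        ]]), 'extrinsics': array([[-3.02493997e-02,  5.88756467e-01, -8.07744264e-01,
         1.64988124e+03],
       [ 9.99525241e-01,  1.30847228e-02, -2.78941299e-02,
         1.51943383e+02],
       [-5.85373954e-03, -8.08204561e-01, -5.88872755e-01,
         9.26073836e+02],
       [ 0.00000000e+00,  0.00000000e+00,  0.00000000e+00,
         1.00000000e+00]])}
```

View pics/top0.png

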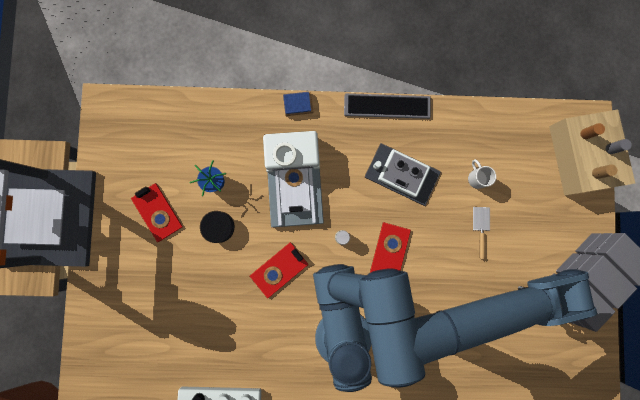

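View pics/scene0.png

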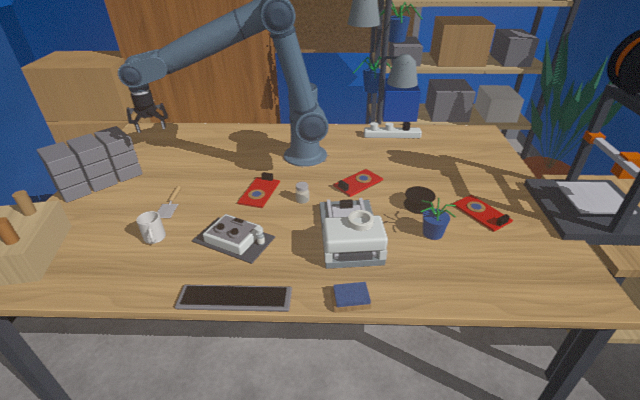

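The top view shows the aluminium sled in the press at about (297,195), with its handle at (295,209). The lookalikes are red sleds at (157,212), (278,270) and (391,245), so I choose the one in the press. The console is at (403,173). Next I take a close crop and measure.

```bash
cat > h.py <<'E'
import numpy as np, cv2
from station import *
def ray(cal,u,v,z):
    K,T=cal["intrinsics"],cal["extrinsics"]
    d=T[:3,:3]@np.linalg.solve(K,[u,v,1.]); o=T[:3,3]
    return o+d*(z-o[2])/d[2]
def pix(cal,p):
    K,T=cal["intrinsics"],cal["extrinsics"]
    q=K@(T[:3,:3].T@(np.asarray(p,float)-T[:3,3])); return q[:2]/q[2]
E
python3 - <<'E'
from h import *
im=cv2.imread("pics/top0.png"); c=get_calibration("top")
a=cv2.resize(im[125:235,258:332],None,fx=5,fy=5,interpolation=cv2.INTER_CUBIC)
b=cv2.resize(im[140:208,362:446],None,fx=5,fy=5,interpolation=cv2.INTER_CUBIC)
o=np.zeros((550,a.shape[1]+b.shape[1]+5,3),np.uint8); o[:,:a.shape[1]]=a; o[:b.shape[0],a.shape[1]+5:]=b
cv2.imwrite("pics/crop1.png",o)
g=cv2.cvtColor(im,cv2.COLOR_BGR2GRAY)
for (x0,x1,y0,y1,z) in((275,320,195,222,72),(385,430,150,195,73)):
  for t in (45,65):
    n,l,s,ce=cv2.connectedComponentsWithStats((g[y0:y1,x0:x1]<t).astype(np.uint8))
    for i in range(1,n):
        if s[i,4]>15:
            u,v=ce[i]+[x0,y0]; print(t,s[i],(u,v),ray(c,u,v,z).round(1))
E
```

```text
45 [15 12 13  5 62] (np.float64(295.7096774193548), np.float64(209.01612903225805)) [474.4 189.3  72. ]
65 [40  0  4 27 40] (np.float64(316.525), np.float64(208.575)) [478.2 112.4  72. ]
65 [ 15  11  22  13 156] (np.float64(299.87179487179486), np.float64(211.8974358974359)) [464.1 173.5  72. ]
45 [13 11  7  7 35] (np.float64(400.74285714285713), np.float64(163.82857142857142)) [ 654.9 -197.9   73. ]
45 [27 18  7  7 38] (np.float64(414.92105263157896), np.float64(170.6315789473684)) [ 630.8 -251.4   73. ]
45 [ 34  21  11  24 141] (np.float64(425.6099290780142), np.float64(186.26241134751774)) [ 573.2 -292.    73. ]
45 [11 30  9  6 32] (np.float64(400.21875), np.float64(182.4375)) [ 584.7 -196.8   73. ]
65 [12 10 12 12 80] (np.float64(402.575), np.float64(165.6)) [ 648.4 -204.9   73. ]
65 [27 17 11 11 79] (np.float64(417.0), np.float64(172.27848101265823)) [ 624.9 -259.3   73. ]
65 [ 33  20  12  25 154] (np.float64(425.52597402597405), np.float64(185.87012987012986)) [ 574.7 -291.7   73. ]
65 [11 29 13  9 48] (np.float64(401.3125), np.float64(182.6875)) [ 583.9 -200.9   73. ]
65 [ 0 34 23 11 56] (np.float64(395.82142857142856), np.float64(190.01785714285714)) [ 555.8 -180.8   73. ]
```

View pics/crop1.png

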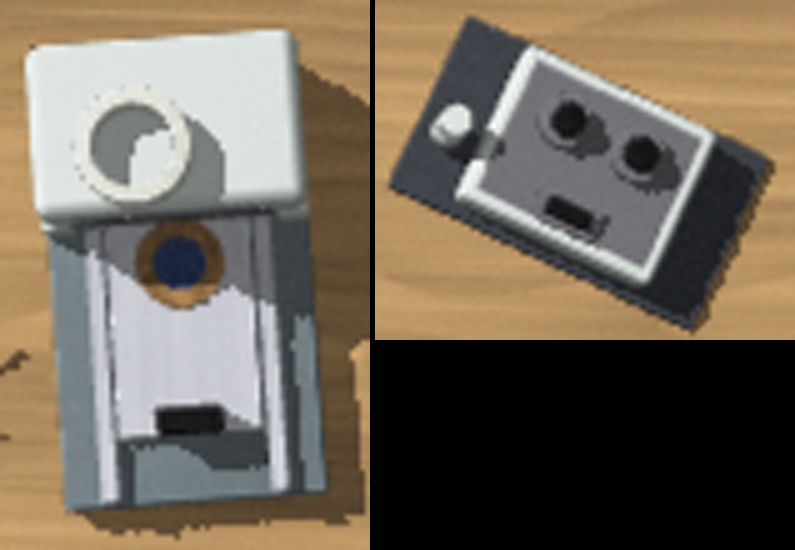

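The crop confirms it. The aluminium sled with its black handle at crop (190,420) sits in the press, the start keys are at (568,120) and (640,155), and the stop key is at (568,212). The key spacing measures 58.7 mm against 60 nominal. Next I work out the press yaw and the handle.

```bash
python3 - <<'E'
from h import *
c=get_calibration("top")
P=lambda u,v,z: ray(c,u/5+258-.4,v/5+125-.4,z)[:2]
for n,a,b,z in(("Lguide",(97,230),(110,500),42),("Rguide",(270,225),(287,485),42),("bedL",(55,260),(70,508),30),("bednear",(70,508),(325,490),30),("headL",(38,215),(28,50),120),("headfront",(45,215),(300,205),120),("handle rear",(157,434),(224,432),45),("handle top front",(157,407),(222,405),72),("sledrear",(118,440),(262,428),42)):
    p,q=P(*a,z),P(*b,z); d=p-q
    print(n,p.round(1),q.round(1),round(float(np.hypot(*d)),1),"mid",((p+q)/2).round(1),"ang",round(float(np.arctan2(d[1],d[0])),3))
m=np.array([642.8,-224.7]);T=state();print(T['tool_pos'],cv2.Rodrigues(np.eye(3))[0].T)
from scipy.spatial.transform import Rotation as R
q=T['tcp_rot'];print(R.from_quat([q[1],q[2],q[3],q[0]]).as_matrix().round(3))
E
```

```text
Lguide [619.7 266.5] [415.8 249.1] 204.7 mid [517.8 257.8] ang 0.085
Rguide [627.5 135.5] [430.8 116.7] 197.6 mid [529.2 126.1] ang 0.095
bedL [597.4 298.7] [409.2 280. ] 189.1 mid [503.3 289.4] ang 0.099
bednear [409.2 280. ] [428.2  87.9] 193.0 mid [418.7 184. ] ang 1.669
headL [618.4 302.1] [739.3 314.2] 121.5 mid [678.8 308.1] ang -3.042
headfront [618.5 297.1] [631.4 113. ] 184.6 mid [625. 205.] ang 1.641
handle rear [466.2 215.4] [469.1 165.2] 50.3 mid [467.7 190.3] ang 1.629
handle top front [484.8 214.4] [487.7 166.4] 48.1 mid [486.2 190.4] ang 1.631
sledrear [461.  244.8] [473.1 136.8] 108.6 mid [467.  190.8] ang 1.683
[ 239.66556006 -603.65716775  230.27720234] [[0. 0. 0.]]
[[ 0.929  0.369 -0.   ]
 [ 0.369 -0.929  0.002]
 [ 0.    -0.002 -1.   ]]
```

Request:
{"name": "apply_moves", "arguments": {"steps": [{"claw": 0,"rz": 0.9},{"claw": 0,"rz": 0.9},{"claw": 0,"rz": 0.9},{"claw": 0,"x": 0.134,"y": -0.19},{"claw": 0,"x": 0.134,"y": -0.19}], "newtons": 40}}

```text
schema error: expected keys claw, x, y, z, rx, ry, rz
```

Request:
{"name": "apply_moves", "arguments": {"steps": [{"claw": 0,"x": 0.134,"y": -0.19},{"claw": 0,"x": 0.134,"y": -0.19},{"claw": 0,"x": 0.134,"y": -0.19},{"claw": 0,"x": 0.134,"y": -0.19},{"claw": 0,"x": 0.134,"y": -0.19}]}}

```text
schema error: expected keys claw, x, y, z, rx, ry, rz
```

Request:
{"name": "apply_moves", "arguments": {"steps": [{"claw": 0,"x": 0.134,"y": -0.19},{"claw": 0,"y": -0.22},{"claw": 0,"y": -0.22},{"claw": 0,"y": -0.22},{"claw": 0,"y": 0}]}}

```text
schema error: expected keys claw, x, y, z, rx, ry, rz
```

All seven keys are needed in every row.

Request:
{"name": "apply_moves", "arguments": {"steps": [{"claw": 0,"x": 0,"y": 0,"z": 0,"rx": 0,"ry": 0,"rz": 0.9},{"claw": 0,"x": 0,"y": 0,"z": 0,"rx": 0,"ry": 0,"rz": 0.9},{"claw": 0,"x": 0,"y": 0,"z": 0,"rx": 0,"ry": 0,"rz": 0.9},{"claw": 0,"x": 0.134,"y": -0.19,"z": 0,"rx": 0,"ry": 0,"rz": 0},{"claw": 0,"x": 0.134,"y": -0.19,"z": 0,"rx": 0,"ry": 0,"rz": 0}], "newtons": 40}}

```text
time_s: 0.72
tool_pos: [297.6, -502.0, 230.5]
tcp_rot: [-0.001, 0.999, 0.047, -0.0]
wrist_force: [0.8, -0.8, 0.5]
finger_gap: -0.0
grasp_force: 0.0
```

Request:
{"name": "apply_moves", "arguments": {"steps": [{"claw": 0,"x": 0.134,"y": -0.19,"z": 0,"rx": 0,"ry": 0,"rz": 0},{"claw": 0,"x": 0.134,"y": -0.19,"z": 0,"rx": 0,"ry": 0,"rz": 0},{"claw": 0,"x": 0.134,"y": -0.19,"z": 0,"rx": 0,"ry": 0,"rz": 0},{"claw": 0,"x": 0.134,"y": -0.19,"z": 0,"rx": 0,"ry": 0,"rz": 0},{"claw": 0,"x": 0.134,"y": -0.19,"z": 0,"rx": 0,"ry": 0,"rz": 0}]}}

```text
time_s: 1.35
tool_pos: [442.1, -249.0, 231.0]
tcp_rot: [-0.0, 0.999, 0.047, -0.0]
wrist_force: [0.9, 0.3, -0.7]
finger_gap: 0.1
grasp_force: 0.0
```

Request:
{"name": "apply_moves", "arguments": {"steps": [{"claw": 0,"x": 0.015,"y": -0.2175,"z": 0,"rx": 0,"ry": 0,"rz": 0},{"claw": 0,"x": 0.015,"y": -0.2175,"z": 0,"rx": 0,"ry": 0,"rz": 0},{"claw": 0,"x": 0.015,"y": -0.2175,"z": 0,"rx": 0,"ry": 0,"rz": 0},{"claw": 0,"x": 0.015,"y": -0.2175,"z": 0,"rx": 0,"ry": 0,"rz": 0},{"claw": 0,"x": 0.015,"y": -0.2175,"z": 0,"rx": 0,"ry": 0,"rz": 0}]}}

```text
time_s: 1.98
tool_pos: [434.0, 23.2, 231.1]
tcp_rot: [-0.0, 0.999, 0.047, 0.0]
wrist_force: [0.7, 0.3, -0.7]
finger_gap: 0.2
grasp_force: 0.0
```

Request:
{"name": "apply_moves", "arguments": {"steps": [{"claw": 0,"x": 0.015,"y": -0.2175,"z": 0,"rx": 0,"ry": 0,"rz": 0},{"claw": 0,"x": 0.015,"y": -0.2175,"z": 0,"rx": 0,"ry": 0,"rz": 0},{"claw": 0,"x": 0.015,"y": -0.2175,"z": 0,"rx": 0,"ry": 0,"rz": 0},{"claw": 0,"x": 0,"y": 0,"z": 0,"rx": 0,"ry": 0,"rz": 0},{"claw": 0,"x": 0,"y": 0,"z": 0,"rx": 0,"ry": 0,"rz": 0}]}}

```text
time_s: 2.6
tool_pos: [430.0, 184.7, 230.9]
tcp_rot: [0.0, 0.999, 0.048, -0.0]
wrist_force: [-0.3, -0.6, -1.1]
finger_gap: 0.2
grasp_force: 0.0
```

```bash
python3 - <<'E'
from h import *
s=state(); print(s['tool_pos'].round(1),s['tcp_rot'].round(4)); c=get_calibration("wrist")
im=camera("wrist"); im=im[:,:,::-1].copy(); cv2.imwrite("pics/w1.png",im)
print(c['extrinsics'].round(3).tolist(),c['intrinsics'][0,0])
print("pred handle top centre",pix(c,[477,191.4,72]),"rear",pix(c,[467,190.5,45]),"TCP drop",pix(c,[*s['tool_pos'][:2],38]))
E
```

```text
[430.  184.7 230.9] [ 3.000e-04  9.989e-01  4.770e-02 -4.000e-04]
[[0.096, -0.945, -0.312, 509.707], [-0.995, -0.091, -0.03, 192.781], [-0.0, 0.313, -0.95, 372.879], [0.0, 0.0, 0.0, 1.0]] 349.97728914626043
pred handle top centre [318.44343076 128.2262109 ] rear [318.56144106 136.01141491] TCP drop [320.91455357 173.59367118]
```

View pics/w1.png

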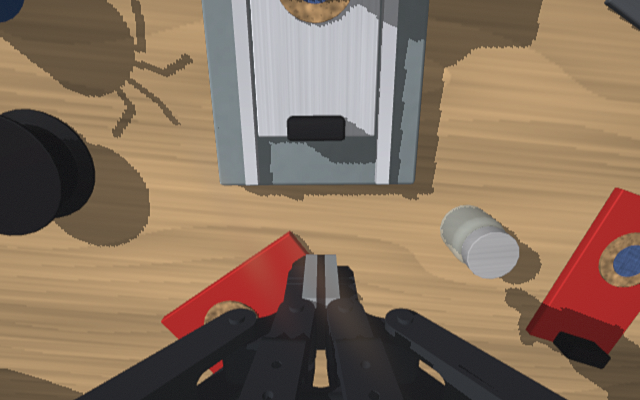

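The wrist view shows the handle at (317,128), as predicted, and the path down behind it is clear. Descending behind the handle.

Request:
{"name": "apply_moves", "arguments": {"steps": [{"claw": 0,"x": 0,"y": -0.008,"z": 0.2,"rx": 0,"ry": 0,"rz": 0},{"claw": 0,"x": 0,"y": 0,"z": 0.2,"rx": 0,"ry": 0,"rz": 0},{"claw": 0,"x": 0,"y": 0,"z": 0.2,"rx": 0,"ry": 0,"rz": 0},{"claw": 0,"x": 0,"y": 0,"z": 0.1,"rx": 0,"ry": 0,"rz": 0},{"claw": 0,"x": 0,"y": 0,"z": 0.06,"rx": 0,"ry": 0,"rz": 0}]}}

```text
time_s: 3.28
tool_pos: [429.6, 185.5, 39.9]
tcp_rot: [0.0, 0.999, 0.046, -0.001]
wrist_force: [-0.2, -0.2, 0.4]
finger_gap: -0.3
grasp_force: 0.0
```

Request:
{"name": "apply_moves", "arguments": {"steps": [{"claw": 0,"x": 0,"y": 0,"z": 0,"rx": 0,"ry": 0,"rz": 0},{"claw": 0,"x": 0.02,"y": 0,"z": 0,"rx": 0,"ry": 0,"rz": 0},{"claw": 0,"x": 0.02,"y": 0,"z": 0,"rx": 0,"ry": 0,"rz": 0},{"claw": 0,"x": 0.02,"y": 0,"z": 0,"rx": 0,"ry": 0,"rz": 0},{"claw": 0,"x": 0.02,"y": 0,"z": 0,"rx": 0,"ry": 0,"rz": 0}]}}

```text
time_s: 3.9
tool_pos: [450.6, 189.0, 41.6]
tcp_rot: [-0.0, 0.999, 0.048, 0.0]
wrist_force: [-1.0, -0.6, 0.1]
finger_gap: 0.1
grasp_force: 0.0
```

Request:
{"name": "apply_moves", "arguments": {"steps": [{"claw": 0,"x": 0.03,"y": 0,"z": 0,"rx": 0,"ry": 0,"rz": 0},{"claw": 0,"x": 0.03,"y": 0,"z": 0,"rx": 0,"ry": 0,"rz": 0},{"claw": 0,"x": 0.03,"y": 0,"z": 0,"rx": 0,"ry": 0,"rz": 0},{"claw": 0,"x": 0.03,"y": 0,"z": 0,"rx": 0,"ry": 0,"rz": 0},{"claw": 0,"x": 0.03,"y": 0,"z": 0,"rx": 0,"ry": 0,"rz": 0}]}}

```text
time_s: 4.53
tool_pos: [487.6, 192.4, 41.1]
tcp_rot: [0.0, 0.999, 0.047, -0.0]
wrist_force: [-1.6, -1.3, -0.8]
finger_gap: -0.1
grasp_force: 1.1
```

Request:
{"name": "apply_moves", "arguments": {"steps": [{"claw": 0,"x": 0.02,"y": 0,"z": 0,"rx": 0,"ry": 0,"rz": 0},{"claw": 0,"x": 0.02,"y": 0,"z": 0,"rx": 0,"ry": 0,"rz": 0},{"claw": 0,"x": 0.02,"y": 0,"z": 0,"rx": 0,"ry": 0,"rz": 0},{"claw": 0,"x": 0.02,"y": 0,"z": 0,"rx": 0,"ry": 0,"rz": 0},{"claw": 0,"x": 0,"y": 0,"z": 0,"rx": 0,"ry": 0,"rz": 0}]}}

```text
time_s: 5.15
tool_pos: [508.2, 194.4, 41.6]
tcp_rot: [-0.0, 0.999, 0.047, 0.001]
wrist_force: [-0.1, 0.2, 0.2]
finger_gap: 0.2
grasp_force: 0.0
```

Request:
{"name": "apply_moves", "arguments": {"steps": [{"claw": 0,"x": 0.015,"y": 0,"z": 0,"rx": 0,"ry": 0,"rz": 0},{"claw": 0,"x": 0.015,"y": 0,"z": 0,"rx": 0,"ry": 0,"rz": 0},{"claw": 0,"x": 0.015,"y": 0,"z": 0,"rx": 0,"ry": 0,"rz": 0},{"claw": 0,"x": 0.01,"y": 0,"z": 0,"rx": 0,"ry": 0,"rz": 0},{"claw": 0,"x": 0.01,"y": 0,"z": 0,"rx": 0,"ry": 0,"rz": 0}]}}

```text
time_s: 5.78
tool_pos: [523.5, 195.9, 41.3]
tcp_rot: [0.0, 0.999, 0.048, -0.0]
wrist_force: [-3.3, -1.5, 2.8]
finger_gap: 0.3
grasp_force: 1.7
```

```bash
python3 - <<'E'
from h import *
s=state(); print(s['tool_pos'].round(1),s['wrist_force'].round(1)); 
cv2.imwrite("pics/w2.png",camera("wrist")[:,:,::-1])
E
```

```text
[523.5 195.9  41.3] [-3.3 -1.5  2.8]
```

View pics/w2.png

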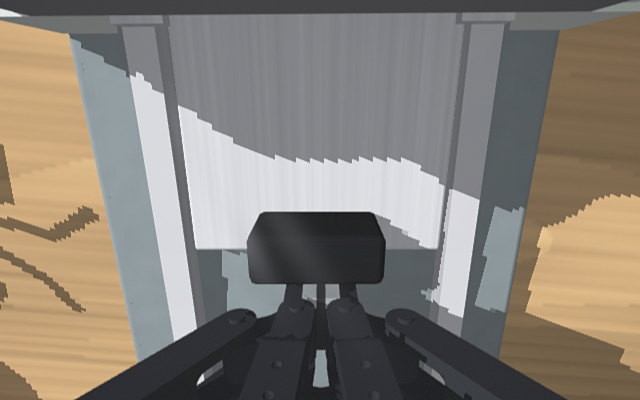

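The handle at (316,247) is right in front of the fingers and the sled is straight between the guides, so it is being pushed. I keep going in small steps until the force rises at the stop.

Request:
{"name": "apply_moves", "arguments": {"steps": [{"claw": 0,"x": 0.01,"y": 0,"z": 0,"rx": 0,"ry": 0,"rz": 0},{"claw": 0,"x": 0.008,"y": 0,"z": 0,"rx": 0,"ry": 0,"rz": 0},{"claw": 0,"x": 0.008,"y": 0,"z": 0,"rx": 0,"ry": 0,"rz": 0}]}}

```text
time_s: 6.2
tool_pos: [523.6, 196.0, 39.7]
tcp_rot: [0.001, 0.999, 0.048, -0.008]
wrist_force: [-26.8, -3.4, 18.2]
finger_gap: -0.2
grasp_force: 13.7
```

Request:
{"name": "apply_moves", "arguments": {"steps": [{"claw": 0,"x": 0.008,"y": 0,"z": 0,"rx": 0,"ry": 0,"rz": 0},{"claw": 0,"x": 0.008,"y": 0,"z": 0,"rx": 0,"ry": 0,"rz": 0}]}}

```text
time_s: 6.45
tool_pos: [523.4, 196.1, 38.4]
tcp_rot: [0.001, 0.999, 0.048, -0.014]
wrist_force: [-40.3, -6.4, 27.3]
finger_gap: 0.2
grasp_force: 20.6
```

The tool stopped firmly, with 40 N and no further motion, near the expected home position (x about 523 to 527). Backing off and rising.

Request:
{"name": "apply_moves", "arguments": {"steps": [{"claw": 0,"x": -0.04,"y": 0,"z": 0,"rx": 0,"ry": 0,"rz": 0},{"claw": 0,"x": -0.06,"y": 0,"z": 0,"rx": 0,"ry": 0,"rz": 0},{"claw": 0,"x": -0.1,"y": 0,"z": 0,"rx": 0,"ry": 0,"rz": 0},{"claw": 0,"x": 0,"y": 0,"z": -0.2,"rx": 0,"ry": 0,"rz": 0},{"claw": 0,"x": 0,"y": 0,"z": -0.24,"rx": 0,"ry": 0,"rz": 0}]}}

```text
time_s: 7.08
tool_pos: [483.0, 191.9, 151.7]
tcp_rot: [0.0, 0.999, 0.047, -0.001]
wrist_force: [-0.3, 0.2, 0.1]
finger_gap: -0.1
grasp_force: 0.0
```

Request:
{"name": "apply_moves", "arguments": {"steps": [{"claw": 0.535,"x": 0,"y": 0,"z": -0.24,"rx": 0,"ry": 0,"rz": 0},{"claw": 0.535,"x": -0.05,"y": 0,"z": -0.1,"rx": 0,"ry": 0,"rz": 0},{"claw": 0.535,"x": 0,"y": 0,"z": 0,"rx": 0,"ry": 0,"rz": 0}]}}

```text
time_s: 7.45
tool_pos: [472.9, 191.2, 239.2]
tcp_rot: [-0.0, 0.999, 0.048, 0.004]
wrist_force: [0.1, 0.6, -0.7]
finger_gap: 45.7
grasp_force: 0.0
```

```bash
python3 - <<'E'
from h import *
s=state(); print(s['tool_pos'].round(1),s['tcp_rot'].round(4),s['finger_gap'],s['joint_pos'].round(2))
c=get_calibration("wrist"); im=camera("wrist")[:,:,::-1].copy(); cv2.imwrite("pics/w3.png",im)
t=get_calibration("top"); tm=camera("top")[:,:,::-1].copy(); cv2.imwrite("pics/t3.png",tm)
# handle top: expected home centre
h=np.array([587.9,200.5])-40*np.array([.9953,.097]); print("pred home handle",h,pix(c,[*h,72]))
g=cv2.cvtColor(im,cv2.COLOR_BGR2GRAY); u,v=pix(c,[*h,72]).astype(int)
x0,y0=u-60,max(v-50,0)
n,l,st,ce=cv2.connectedComponentsWithStats((g[y0:v+50,x0:u+60]<45).astype(np.uint8))
for i in range(1,n):
    if st[i,4]>150:
        b=st[i]; f=ray(c,b[0]+x0+b[2]/2,b[1]+y0,72); print(b,"front edge top at",f.round(1))
o=np.vstack([im[:250]]); cv2.imwrite("pics/w3c.png",o)
E
```

```text
[472.9 191.2 239.2] [-4.000e-04  9.989e-01  4.750e-02  3.600e-03] 45.70021452957485 [ 0.16 -0.1   1.91  0.    1.33  1.64]
pred home handle [548.088 196.62 ] [323.23137999  95.08531052]
[  28   44   58   22 1159] front edge top at [552.7 199.8  72. ]
```

View pics/w3c.png

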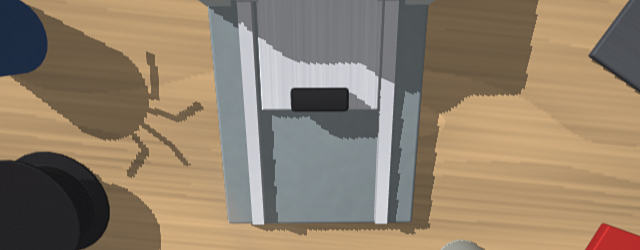

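The handle is at (320,99) and the sled lies square between the guides. When home, its rear edge (v≈109) must be 120 mm from the near edge of the bed (v≈222), so I check that.

```bash
python3 - <<'E'
from h import *
c=get_calibration("wrist"); im=cv2.imread("pics/w3.png"); g=cv2.cvtColor(im,cv2.COLOR_BGR2GRAY)
print("sled col270",g[100:118,270],"bed col",g[214:230,320])
a=ray(c,270,109.5,42); b=ray(c,270,222.,30); u=np.array([.9953,.097,0])
print(a.round(1),b.round(1),(a-b)@u, "wanted 120;  px size mm",(ray(c,270,110.5,42)-a)@u)
t=get_calibration("top"); tg=cv2.imread("pics/t3.png")
m=np.array([642.8,-224.7]);s=state();th=-2*0.0475
yaw=0.095;ex=np.array([np.cos(yaw),np.sin(yaw)]);ey=np.array([np.sin(yaw),-np.cos(yaw)])
d=m-s['tool_pos'][:2];print("to keys, tool x,y units",d@ex/250,d@ey/250)
E
```

```text
sled col270 [212 211 212 212 213 214 215 219 196 142  95  83  84  85  84  83  83  80] bed col [136 136 136 135 135 136 136 121  98  97  99  98  96  93  93  97]
[527.4 243.7  42. ] [410.8 239.5  30. ] 116.53622139946276 wanted 120;  px size mm -0.8983067474606514
to keys, tool x,y units 0.5250950129460331 1.7195253783142859
```

The fit agrees with home: 117.5 mm against 120 is within calibration error, and the head front lies 80.9 mm ahead of the handle against 80 expected. The push also ended on a hard stop. Moving to the console.

Request:
{"name": "apply_moves", "arguments": {"steps": [{"claw": 0.535,"x": 0.0656,"y": 0.215,"z": 0,"rx": 0,"ry": 0,"rz": 0},{"claw": 0.535,"x": 0.0656,"y": 0.215,"z": 0,"rx": 0,"ry": 0,"rz": 0},{"claw": 0.535,"x": 0.0656,"y": 0.215,"z": 0,"rx": 0,"ry": 0,"rz": 0},{"claw": 0.535,"x": 0.0656,"y": 0.215,"z": 0,"rx": 0,"ry": 0,"rz": 0},{"claw": 0.535,"x": 0.0656,"y": 0.215,"z": 0,"rx": 0,"ry": 0,"rz": 0}]}}

```text
time_s: 8.18
tool_pos: [578.5, -70.5, 233.5]
tcp_rot: [-0.001, 0.999, 0.047, -0.002]
wrist_force: [0.3, 0.1, 0.1]
finger_gap: 45.3
grasp_force: 0.0
```

Request:
{"name": "apply_moves", "arguments": {"steps": [{"claw": 0.535,"x": 0.0656,"y": 0.215,"z": 0,"rx": 0,"ry": 0,"rz": 0},{"claw": 0.535,"x": 0.0656,"y": 0.215,"z": 0,"rx": 0,"ry": 0,"rz": 0},{"claw": 0.535,"x": 0.0656,"y": 0.215,"z": 0,"rx": 0,"ry": 0,"rz": 0},{"claw": 0.535,"x": 0,"y": 0,"z": 0,"rx": 0,"ry": 0,"rz": 0.99},{"claw": 0.535,"x": 0,"y": 0,"z": 0,"rx": 0,"ry": 0,"rz": 0.99}]}}

```text
time_s: 8.8
tool_pos: [642.3, -225.4, 232.5]
tcp_rot: [-0.001, 0.998, -0.059, -0.002]
wrist_force: [-0.6, -0.0, 0.3]
finger_gap: 45.9
grasp_force: 0.0
```

Request:
{"name": "apply_moves", "arguments": {"steps": [{"claw": 0.535,"x": 0,"y": 0,"z": 0.1,"rx": 0,"ry": 0,"rz": 0.99},{"claw": 0.535,"x": 0,"y": 0,"z": 0.1,"rx": 0,"ry": 0,"rz": 0.99},{"claw": 0.535,"x": 0,"y": 0,"z": 0,"rx": 0,"ry": 0,"rz": 0.99},{"claw": 0.535,"x": 0,"y": 0,"z": 0,"rx": 0,"ry": 0,"rz": 0},{"claw": 0.535,"x": 0,"y": 0,"z": 0,"rx": 0,"ry": 0,"rz": 0}]}}

```text
time_s: 9.43
tool_pos: [642.9, -224.7, 185.3]
tcp_rot: [-0.0, 0.978, -0.209, -0.001]
wrist_force: [-0.3, -0.6, 0.6]
finger_gap: 45.7
grasp_force: 0.0
```

```bash
python3 - <<'E'
from h import *
s=state(); print(s['tool_pos'].round(1),s['tcp_rot'].round(4),s['finger_gap'])
c=get_calibration("wrist"); im=camera("wrist")[:,:,::-1].copy()
for n,p in(("L",[654.9,-197.9,73]),("R",[630.8,-251.4,73]),("stop",[584.7,-196.8,62])): print(n,pix(c,p).round(1))
g=cv2.cvtColor(im,cv2.COLOR_BGR2GRAY)
n,l,st,ce=cv2.connectedComponentsWithStats((g[:300]<45).astype(np.uint8))
for i in range(1,n):
    if 60<st[i,4]<4000: print(st[i],ce[i].round(1),ray(c,*ce[i],73).round(1))
cv2.imwrite("pics/w4.png",im)
E
```

```text
[ 642.9 -224.7  185.3] [-2.000e-04  9.778e-01 -2.094e-01 -5.000e-04] 45.67332966233846
L [282.3 198. ]
R [359.4 198.1]
stop [318.9 266.5]
[  0   0  63  36 224] [33.1 14. ] [ 833.7 -105.3   73. ]
[266 179  30  32 348] [285.9 191.8] [ 658.2 -202.5   73. ]
[340 179  33  33 789] [356.4 195.3] [ 633.8 -250.2   73. ]
[322 255  17  15  82] [333.5 259. ] [ 591.5 -212.8   73. ]
[371 258  20  42 478] [378.7 283.8] [ 555.3 -237.9   73. ]
[395 269  25  31 356] [406.6 285.1] [ 544.7 -258.6   73. ]
[222 270  21  30 274] [233.  287.5] [ 601.6 -126.    73. ]
```

View pics/w4.png

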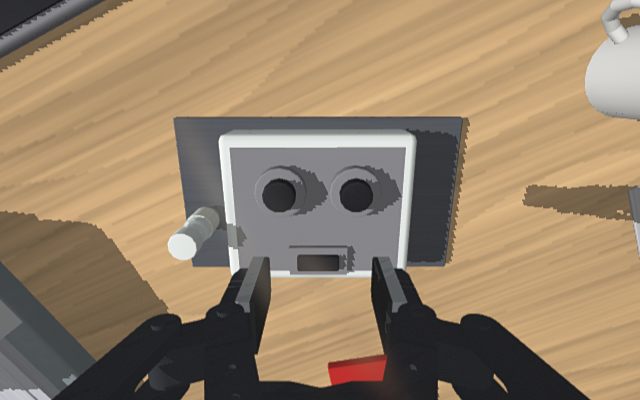

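The wrist view shows the keys at (279,195) and (356,195), level in the image, so the yaw is right. They sit about 2.5 mm up and left of the prediction. The stop key at (318,262) is well clear of the fingers' path. I correct for the offset and descend.

Request:
{"name": "apply_moves", "arguments": {"steps": [{"claw": 0.535,"x": 0.009,"y": -0.008,"z": 0.15,"rx": 0,"ry": 0,"rz": 0},{"claw": 0.535,"x": 0,"y": 0,"z": 0.15,"rx": 0,"ry": 0,"rz": 0},{"claw": 0.535,"x": 0,"y": 0,"z": 0.09,"rx": 0,"ry": 0,"rz": 0},{"claw": 0.535,"x": 0,"y": 0,"z": 0,"rx": 0,"ry": 0,"rz": 0},{"claw": 0.535,"x": 0,"y": 0,"z": 0,"rx": 0,"ry": 0,"rz": 0}]}}

```text
time_s: 10.1
tool_pos: [647.0, -224.4, 90.7]
tcp_rot: [0.0, 0.978, -0.21, 0.001]
wrist_force: [-0.8, 0.6, 0.5]
finger_gap: 45.6
grasp_force: 0.0
```

```bash
python3 - <<'E'
from h import *
s=state(); print(s['tool_pos'].round(1),s['tcp_rot'].round(4),s['finger_gap'],s['wrist_force'].round(1))
cv2.imwrite("pics/w5.png",camera("wrist")[:,:,::-1])
E
```

```text
[ 647.  -224.4   90.7] [ 4.000e-04  9.777e-01 -2.100e-01  1.400e-03] 45.61988590408864 [-0.8  0.6  0.5]
```

View pics/w5.png

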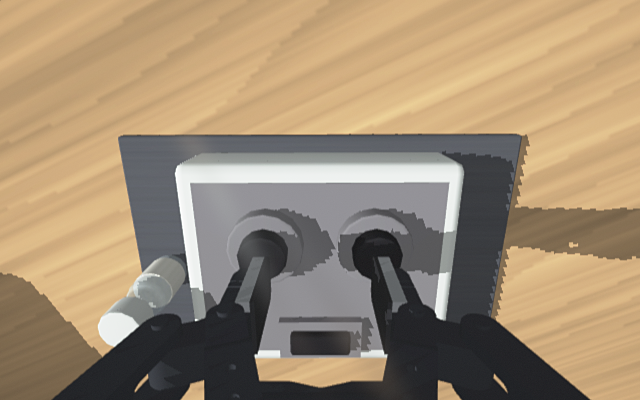

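The fingertips sit above the two keys at (263,250) and (375,250), and the stop key and glue pot are clear. Pressing slowly.

Request:
{"name": "apply_moves", "arguments": {"steps": [{"claw": 0.535,"x": 0,"y": 0,"z": 0.03,"rx": 0,"ry": 0,"rz": 0},{"claw": 0.535,"x": 0,"y": 0,"z": 0.03,"rx": 0,"ry": 0,"rz": 0},{"claw": 0.535,"x": 0,"y": 0,"z": 0.02,"rx": 0,"ry": 0,"rz": 0},{"claw": 0.535,"x": 0,"y": 0,"z": 0.0,"rx": 0,"ry": 0,"rz": 0}]}}

```text
time_s: 10.65
tool_pos: [645.7, -223.7, 68.9]
tcp_rot: [-0.0, 0.978, -0.21, -0.001]
wrist_force: [-2.4, 1.6, 5.3]
finger_gap: 45.6
grasp_force: 2.2
```

Request:
{"name": "apply_moves", "arguments": {"steps": [{"claw": 0.535,"x": 0,"y": 0,"z": 0.012,"rx": 0,"ry": 0,"rz": 0},{"claw": 0.535,"x": 0,"y": 0,"z": 0.008,"rx": 0,"ry": 0,"rz": 0},{"claw": 0.535,"x": 0,"y": 0,"z": 0,"rx": 0,"ry": 0,"rz": 0}]}}

```text
time_s: 11.02
tool_pos: [646.0, -223.8, 65.1]
tcp_rot: [0.0, 0.978, -0.21, -0.0]
wrist_force: [-4.4, 1.6, 9.2]
finger_gap: 45.6
grasp_force: 4.1
```

Request:
{"name": "apply_moves", "arguments": {"steps": [{"claw": 0.535,"x": 0,"y": 0,"z": 0.012,"rx": 0,"ry": 0,"rz": 0},{"claw": 0.535,"x": 0,"y": 0,"z": 0,"rx": 0,"ry": 0,"rz": 0}]}}

```text
time_s: 11.28
tool_pos: [646.2, -223.9, 63.7]
tcp_rot: [0.0, 0.978, -0.21, -0.0]
wrist_force: [-8.0, 3.3, 14.4]
finger_gap: 45.7
grasp_force: 7.4
```

Request:
{"name": "apply_moves", "arguments": {"steps": [{"claw": 0.535,"x": 0,"y": 0,"z": 0.01,"rx": 0,"ry": 0,"rz": 0},{"claw": 0.535,"x": 0,"y": 0,"z": 0,"rx": 0,"ry": 0,"rz": 0}]}}

```text
time_s: 11.52
tool_pos: [646.3, -223.9, 63.5]
tcp_rot: [0.0, 0.978, -0.21, -0.001]
wrist_force: [-13.6, 6.1, 26.6]
finger_gap: 45.9
grasp_force: 13.2
```

Both keys are bottomed: the spring force was about 10 N, then it went stiff to 26 N. Holding for more than three seconds.

Request:
{"name": "apply_moves", "arguments": {"steps": [{"claw": 0.535,"x": 0,"y": 0,"z": 0,"rx": 0,"ry": 0,"rz": 0},{"claw": 0.535,"x": 0,"y": 0,"z": 0,"rx": 0,"ry": 0,"rz": 0},{"claw": 0.535,"x": 0,"y": 0,"z": 0,"rx": 0,"ry": 0,"rz": 0},{"claw": 0.535,"x": 0,"y": 0,"z": 0,"rx": 0,"ry": 0,"rz": 0},{"claw": 0.535,"x": 0,"y": 0,"z": 0,"rx": 0,"ry": 0,"rz": 0}]}}

```text
time_s: 12.15
tool_pos: [646.3, -223.9, 63.5]
tcp_rot: [0.0, 0.978, -0.21, -0.001]
wrist_force: [-13.3, 5.7, 26.2]
finger_gap: 45.6
grasp_force: 13.2
```

```bash
python3 - <<'E'
from h import *
s=state(); print(s['tool_pos'].round(1),s['wrist_force'].round(1),s['torque'].round(2))
cv2.imwrite("pics/w6.png",camera("wrist")[:,:,::-1])
E
```

```text
[ 646.3 -223.9   63.5] [-13.3   5.7  26.2] [1.05 2.44 0.01]
```

View pics/w6.png

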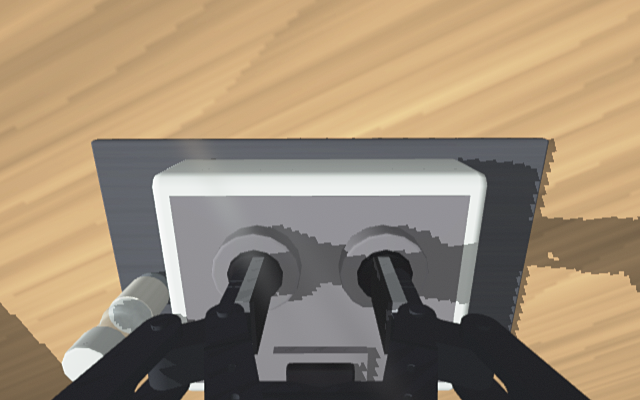

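Request:
{"name": "apply_moves", "arguments": {"steps": [{"claw": 0.535,"x": 0,"y": 0,"z": 0,"rx": 0,"ry": 0,"rz": 0},{"claw": 0.535,"x": 0,"y": 0,"z": 0,"rx": 0,"ry": 0,"rz": 0},{"claw": 0.535,"x": 0,"y": 0,"z": 0,"rx": 0,"ry": 0,"rz": 0},{"claw": 0.535,"x": 0,"y": 0,"z": 0,"rx": 0,"ry": 0,"rz": 0},{"claw": 0.535,"x": 0,"y": 0,"z": 0,"rx": 0,"ry": 0,"rz": 0}]}}

```text
time_s: 12.82
tool_pos: [646.3, -223.9, 63.5]
tcp_rot: [0.0, 0.978, -0.21, -0.001]
wrist_force: [-14.8, 6.4, 26.3]
finger_gap: 45.8
grasp_force: 13.2
```

Request:
{"name": "apply_moves", "arguments": {"steps": [{"claw": 0.535,"x": 0,"y": 0,"z": 0,"rx": 0,"ry": 0,"rz": 0},{"claw": 0.535,"x": 0,"y": 0,"z": 0,"rx": 0,"ry": 0,"rz": 0},{"claw": 0.535,"x": 0,"y": 0,"z": 0,"rx": 0,"ry": 0,"rz": 0},{"claw": 0.535,"x": 0,"y": 0,"z": 0,"rx": 0,"ry": 0,"rz": 0},{"claw": 0.535,"x": 0,"y": 0,"z": 0,"rx": 0,"ry": 0,"rz": 0}]}}

```text
time_s: 13.45
tool_pos: [646.3, -223.9, 63.5]
tcp_rot: [0.0, 0.978, -0.21, -0.001]
wrist_force: [-13.3, 5.7, 25.9]
finger_gap: 45.9
grasp_force: 13.2
```

Request:
{"name": "apply_moves", "arguments": {"steps": [{"claw": 0.535,"x": 0,"y": 0,"z": 0,"rx": 0,"ry": 0,"rz": 0},{"claw": 0.535,"x": 0,"y": 0,"z": 0,"rx": 0,"ry": 0,"rz": 0},{"claw": 0.535,"x": 0,"y": 0,"z": 0,"rx": 0,"ry": 0,"rz": 0},{"claw": 0.535,"x": 0,"y": 0,"z": 0,"rx": 0,"ry": 0,"rz": 0},{"claw": 0.535,"x": 0,"y": 0,"z": 0,"rx": 0,"ry": 0,"rz": 0}]}}

```text
time_s: 14.08
tool_pos: [646.3, -223.9, 63.5]
tcp_rot: [0.0, 0.978, -0.21, -0.001]
wrist_force: [-13.8, 6.4, 26.5]
finger_gap: 45.6
grasp_force: 13.2
```

Request:
{"name": "apply_moves", "arguments": {"steps": [{"claw": 0.535,"x": 0,"y": 0,"z": 0,"rx": 0,"ry": 0,"rz": 0},{"claw": 0.535,"x": 0,"y": 0,"z": 0,"rx": 0,"ry": 0,"rz": 0},{"claw": 0.535,"x": 0,"y": 0,"z": 0,"rx": 0,"ry": 0,"rz": 0},{"claw": 0.535,"x": 0,"y": 0,"z": 0,"rx": 0,"ry": 0,"rz": 0},{"claw": 0.535,"x": 0,"y": 0,"z": 0,"rx": 0,"ry": 0,"rz": 0}]}}

```text
time_s: 14.7
tool_pos: [646.3, -223.9, 63.5]
tcp_rot: [0.0, 0.978, -0.21, -0.001]
wrist_force: [-14.7, 6.0, 26.7]
finger_gap: 45.5
grasp_force: 13.2
```

Request:
{"name": "apply_moves", "arguments": {"steps": [{"claw": 0.535,"x": 0,"y": 0,"z": 0,"rx": 0,"ry": 0,"rz": 0},{"claw": 0.535,"x": 0,"y": 0,"z": 0,"rx": 0,"ry": 0,"rz": 0},{"claw": 0.535,"x": 0,"y": 0,"z": 0,"rx": 0,"ry": 0,"rz": 0},{"claw": 0.535,"x": 0,"y": 0,"z": 0,"rx": 0,"ry": 0,"rz": 0},{"claw": 0.535,"x": 0,"y": 0,"z": 0,"rx": 0,"ry": 0,"rz": 0}]}}

```text
time_s: 15.32
tool_pos: [646.3, -223.9, 63.5]
tcp_rot: [0.0, 0.978, -0.21, -0.001]
wrist_force: [-13.4, 5.3, 26.7]
finger_gap: 45.6
grasp_force: 13.2
```

Both fingertips sit in the collars at (255,270) and (385,270). The moment across the keys is about 0, so the load is even, and the hold has lasted about 3.8 s. Releasing straight up.

Request:
{"name": "apply_moves", "arguments": {"steps": [{"claw": 0.535,"x": 0,"y": 0,"z": -0.03,"rx": 0,"ry": 0,"rz": 0},{"claw": 0.535,"x": 0,"y": 0,"z": -0.1,"rx": 0,"ry": 0,"rz": 0},{"claw": 0.535,"x": 0,"y": 0,"z": -0.2,"rx": 0,"ry": 0,"rz": 0},{"claw": 0.535,"x": 0,"y": 0,"z": -0.2,"rx": 0,"ry": 0,"rz": 0},{"claw": 0.535,"x": 0,"y": 0,"z": 0,"rx": 0,"ry": 0,"rz": 0}]}}

```text
time_s: 15.95
tool_pos: [648.7, -225.2, 197.1]
tcp_rot: [0.002, 0.978, -0.21, 0.005]
wrist_force: [0.1, 0.1, -0.2]
finger_gap: 46.0
grasp_force: 0.0
```

Request:
{"name": "apply_moves", "arguments": {"steps": [{"claw": 0.535,"x": 0,"y": 0,"z": 0,"rx": 0,"ry": 0,"rz": 0},{"claw": 0.535,"x": 0,"y": 0,"z": 0,"rx": 0,"ry": 0,"rz": 0},{"claw": 0.535,"x": 0,"y": 0,"z": 0,"rx": 0,"ry": 0,"rz": 0}]}}

```text
time_s: 16.32
tool_pos: [645.2, -223.4, 188.9]
tcp_rot: [-0.0, 0.978, -0.21, -0.001]
wrist_force: [0.0, 0.3, -0.6]
finger_gap: 45.4
grasp_force: 0.0
```

```bash
python3 - <<'E'
from h import *
s=state(); print(s['tool_pos'].round(1),s['wrist_force'].round(1))
w=camera("wrist")[:,:,::-1]; t=camera("top")[:,:,::-1]
a=cv2.resize(w,(480,300)); o=np.zeros((600,800,3),np.uint8); o[:300,:480]=a; o[300:,:480]=cv2.resize(t[:, :],(480,300)); o[:550,485:785]=cv2.resize(t[125:235,265:325],(300,550))
cv2.imwrite("pics/fin.png",o)
E
```

```text
[ 645.2 -223.4  188.9] [ 0.   0.3 -0.6]
```

View pics/fin.png

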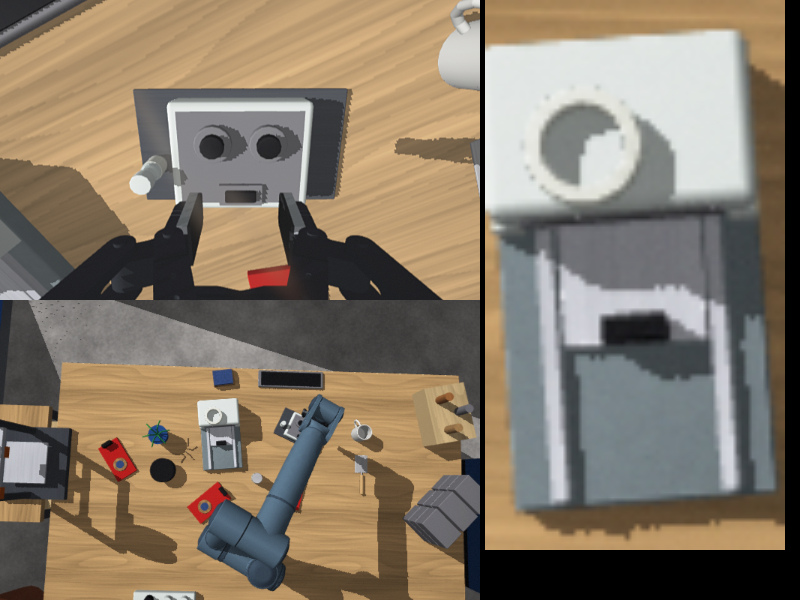

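The keys are back up at (211,146) and (268,146), the sled is home with its handle at (635,328), and everything else I can see is in place. Handing in.

```bash
python3 -c "
from station import *
print(finish_job())"
```

```text
the job is handed in; nothing more can be done
None
```

I pushed the sled in until it stopped hard at its end stop, held both start keys fully down together for about 3.8 s, released them so both came back up, and handed the job in at about 16 s.

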